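Read the paint colour on a half-open box lid

ROBOT

A 6-joint arm with a two-finger parallel gripper is mounted at the origin on the work surface. World frame = base frame: x ahead of the robot, y to its left, z up, the work surface at z = 0. Lengths are in m, angles in degrees, forces in N, time in s.
With the tool pointing down it reaches from about 0.3 to 0.75 m from the base axis. Payload 8.5 kg.
Tool frame: the origin (TCP) lies on the centre line of the jaws, within the pads' length; the fingertips stand 17 mm ahead of it and the grasp point (between the pads) lies 2 mm behind it (env.tip_extent is the distance from the TCP to the fingertips, in m); z points along the fingers, y is the direction in which the jaws open and shut (so a half turn about z gives the same grasp; the last joint's range is limited). The gripper opens to 85 mm and grips with 20 to 120 N. Pads are 22 mm wide; open, the fingers measure 114 mm over their backs; the gripper's body (76 mm by 85 mm) begins 54 mm behind the grasp point. The pads swing forward as they close: fully open they stand 13 mm farther back than shut.
Start: joints at [61.404, 21.807, 74.336, -0, 83.858, -12.336], TCP at [0.154, 0.528, 0.248] pointing down, gripper open.
Joint ranges: [-178.18, 178.18], [-50.72, 133.34], [12.68, 142.11], [-81.47, 261.47], [9.98, 163.14], [-165.26, 165.26]. Speed limits (degrees/s): [136.94, 136.94, 180, 180, 180, 180].

INTERFACE

Orientations are given as a 3x3 rotation matrix whose columns are the frame's x, y, z axes.
In Python, from rig import telemetry, get_image, camera_params, close_job, env gives the robot as it stands.
- The arm moves only by the tool apply_moves, never from a script. Its argument "motion" is a list of rows, each an object of numbers: "tx", "ty", "tz": the shift along the tool's x, y, z in cm; "turn": the turn about the tool's z in degrees; "jaw": the gripper's target within -1 to 1 (fully open at 1, half-way at 0, shut at -1). In form: [{"tx": .., "ty": .., "tz": .., "turn": .., "jaw": ..}, ...]. A call has 1 to 5 rows; each row is the pose to reach, as a shift and turn from the pose measured when the call began, along the tool's axes at that moment; what a row does not reach only later rows make up. A row lasts 1/12 s, in which the tool goes at most 41.7 mm and 7.16 degrees, less where a joint would pass 70% of its speed; a pose out of reach is approached as far as the arm can. A call with a gripper value outside its range is refused whole. The fingers move at their own pace and stop on an object; "squeeze" is the grip in N (left out, the last holds). Time passes only in rows, so rows that repeat a pose let the fingers close. It gives the time, the measured TCP pose, the force and the opening at its end, in the units of the state.
- telemetry.observe(): the state, without advancing time (a new reading comes with each control period).
- get_image(name): name is "scene" or "top" or "wrist"; returns (picture, depth): 420x560x3 uint8, red, green, blue; 420x560 float32, m along the optical axis (not along the pixel's ray), 0 where there is no reading.
- camera_params(name): a dict with "fx", "fy", "cx", "cy" (pixels), "D" ([k1, k2, p1, p2, k3] as OpenCV has them; the pictures are not rectified), "rvec" (rotation vector, rad) and "tvec" (3), from world to camera coordinates, as OpenCV has them. Camera axes: x right, y down, z forward; pixel columns grow to the right and rows downward; lengths in m; the calibration is good to about 2 mm. A picture is of the moment at which its call begins: read the wrist's pose just before it. camera_params takes no time and is no camera call; for the wrist camera it gives the pose at the moment of the call.
- close_job(): hands the job in, once; it reports no verdict.
The state is a dict: "time_s": time; "q": joint angles; "qvel": joint speeds; "joint_efforts": joint torques, N m; "position": TCP position; "tool_rot": TCP orientation; "ft_force": force on the tool from outside, world axes, zero at the start; "wrist_torque": the same for the moment, N m; "grip_width": finger opening in m.
Only numpy, scipy, OpenCV 4.12 (cv2) and the standard library are available. Lean on these libraries where they do the work, as an engineer would, in place of code of your own. Each camera call takes 0.05 s, during which the arm holds its last target. There are 200 camera calls.

TASK

Take the white colour reader out of its dock and first calibrate it: hold it upright and still for about one second with its nose about 3 cm above the middle of the white tile, without touching the tile. Then set its nose inside the white ring on the blue-painted lid of the wooden box, square on to the sloping lid, and press lightly until the spring nose is about half pushed in, without shifting the lid. Finish like that, still holding the reader pressed on the spot, and leave the paint bottle, the jar and the brush where they are.

Things in the scene. Friction and masses are not known exactly. Their poses are not given: they have to be found in the camera images.
- reader: Loose colour reader, 0.18 kg, nose down in its dock. White housing 42 (x) x 28 (y) x 100 mm (z, up, away from the nose), orange band. Origin: centre of the housing's underside, which rests on the dock's top. Below it: black collar (20 mm wide, 14 long), then a steel nose (14 mm wide), tip 30 mm below the origin. Grip the flat sides, upper half; lift straight up 35 mm or more to clear the dock.
- nose_tip (a point): Centre of the flat tip of the reader's nose: 30 mm below the reader's origin along the reader's axis when the nose is out.
- nose (a joint): How far the reader's sprung nose is pushed in, in m: 0 fully out, 0.012 fully in. It takes about 1.2 N to start moving, 3.6 N at half travel (0.006) and 6 N at the full 0.012.
- dock: Grey dock block 100 x 90 x 45 mm, fixed to the table, with an upright 25 mm hole through its middle, in which the reader's collar and nose hang. Origin: centre of its underside. The reader stands in it with the same yaw.
- tile: Calibration tile, fixed to the table: an orange square holder 80 x 80 x 10 mm with a white ceramic square 50 x 50 mm in the middle, whose level top is 12 mm above the table. Origin: centre of the underside.
- tile_top (a point): Centre of the upper face of the white tile (12 mm above the table); z up.
- lid: Lid of the fixed wooden box (216 x 176 mm at its foot): plywood 206 x 166 x 10 mm with blue paint. It stands ajar by 6 to 18 degrees, hinged on its edge nearest the robot, 60 mm above the table, far edge raised. The hinge is stiff: a light push does not move it. Origin: middle of the hinge edge, underside; x along the lid away from the hinge, y along the hinge, z out of the upper face.
- spot (a point): Centre of the white ring (30 mm inner, 40 mm outer diameter) on the lid's upper face, 100 mm from the hinge edge, marked with a small white dot. Its z axis points out of the lid's upper face, square to it, so the reader's z must be parallel to it; x and y as for the lid.
- bottle: Blue paint bottle with black cap, 60 mm diameter, 150 mm tall, loose, standing; leave it alone. Origin: centre of its underside.
- jar: Glass jar with yellow cap, 60 mm diameter, 65 mm tall, loose, standing; leave it alone. Origin: centre of its underside.
- brush: Paint brush lying flat beyond the box, roughly along the robot's left-right direction; loose; leave it alone.
There are look-alikes about, which are no part of the job. Of the things like the reader, leave any that is purple; of the rest the smaller one is meant.

How it is judged (in metres and radians):
On the way:
1. the reader is held upright and still with its nose over the middle of the white tile, not touching it (contact force between the fingers and reader above 1 N and horizontal distance between nose_tip and tile_top below 0.015 m and z of nose_tip in the frame of tile_top between 0.01 and 0.055 m and angle between reader's own z axis and vertical below 0.14 rad and linear speed of reader below 0.02 m/s), for 0.6 s.
At the end, for the whole second after the job is handed in: The fingers hold the reader still; its nose tip is within 8 mm of the spot's centre, its axis within 0.12 rad (7 degrees) of square to the lid, it presses the lid with 1.5 to 8 N and the nose is pushed in 2.5 to 10.5 mm; the spot has moved less than 12 mm and bottle, jar and brush less than 30 mm (contact force between the fingers and reader above 1 N and distance between nose_tip and spot below 0.008 m and angle between the z axis of reader and the z axis of spot, either way round below 0.12 rad and contact force between reader and lid between 1.5 and 8 N and value of joint nose between 0.0025 and 0.0105 m and linear speed of reader below 0.02 m/s and distance of spot from where it was at the start of the episode below 0.012 m and distance of each of bottle, jar, brush from where it was at the start of the episode below 0.03 m); the arm keeps its last pose, push and grip.
It fails at once if the reader touches the calibration tile (contact force between reader and tile above 0.5 N).
It fails at once if the lid is pressed with more than 15 N (contact force between reader and lid above 15 N).
It fails at once if the lid is shifted (distance of spot from where it was at the start of the episode above 0.015 m).
It fails at once if the paint bottle, the jar or the brush is disturbed (distance of any of bottle, jar, brush from where it was at the start of the episode above 0.03 m).
It also fails if it takes over 51 s, if anything falls off the work surface, if the arm or the gripper's body presses on something with over 40 N, if the wrist force passes 120 N, or if a joint passes its speed limit or range.

## Working session

There is one attempt and no reset: what is moved stays moved. The work goes in short steps, Python scripts to look and compute and a tool call to move; the robot and the scene stay as the last step left them, time stands still between calls to the robot, and variables do not carry over. Pictures are saved under pics/ and viewed, about 8 in all and at most 12, crops included, and the job is handed in when it is done.

Besides the shell and the picture viewer there is one more tool, called as name(argument=value, ...) on one line, values as JSON. apply_moves: Moves the arm, as the interface text tells. Its arguments: {"type":"object","properties":{"motion":{"type":"array"},"squeeze":{"type":"number"}},"required":["motion"]}

```bash
mkdir -p pics
cat > h.py <<'E'
import numpy as np, cv2
from rig import telemetry, get_image, camera_params, close_job, env
def cam(n):
    p=camera_params(n);K=np.array([[p['fx'],0,p['cx']],[0,p['fy'],p['cy']],[0,0,1.]])
    R=cv2.Rodrigues(np.array(p['rvec'],float))[0];t=np.array(p['tvec'],float).ravel()
    return K,np.array(p['D'],float),R,t
def rays(c,uv):
    K,D,R,t=c
    n=cv2.undistortPoints(np.array(uv,float).reshape(-1,1,2),K,D)[:,0]
    return -R.T@t,np.c_[n,np.ones(len(n))]   # cam-frame dirs with z=1
def at_z(c,uv,z):
    o,d=rays(c,uv);d=d@c[2];return o+d*((z-o[2])/d[:,2])[:,None]
def at_depth(c,uv,dep):
    o,d=rays(c,uv);return o+(d*np.array(dep)[:,None])@c[2]
def save(n,im): cv2.imwrite('pics/'+n,im[...,::-1])
E
python3 - <<'E'
from h import *
for n in('scene','top'):
    im,d=get_image(n);save(n+'0.png',im);np.savez(n+'0.npz',im=im,d=d)
    c=cam(n);print(n,-c[2].T@c[3],c[2][2],c[0][0,0])
s=telemetry.observe();print(s['time_s'],s['position'],s['tool_rot'],s['ft_force'],s['grip_width'])
E
```

```text
scene [ 1.07572116 -0.6431158   0.60690552] [-0.51232143  0.6635855  -0.54514314] 382.2171077908183
top [ 0.45435215 -0.01461342  0.93955405] [ 0.16358214  0.01071339 -0.98647154] 444.26016898092314
0.1 [0.15391292 0.52779254 0.24778721] [[-9.59988312e-01  2.80039435e-01 -5.97022174e-04]
 [ 2.80039954e-01  9.59987677e-01 -1.13318279e-03]
 [ 2.55798061e-04 -1.25503230e-03 -9.99999180e-01]] [ 0.52214847 -0.04796615 -0.41813694] 0.08577710724702858
```

View pics/scene0.png

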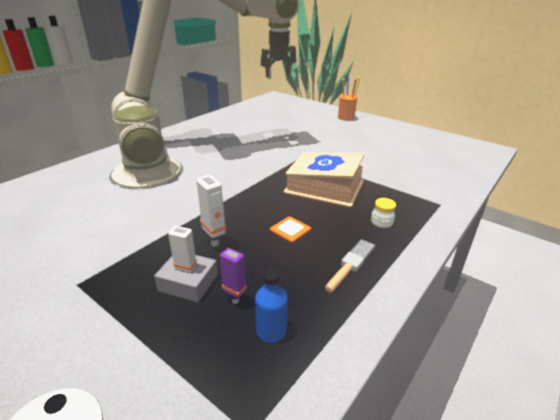

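View pics/top0.png

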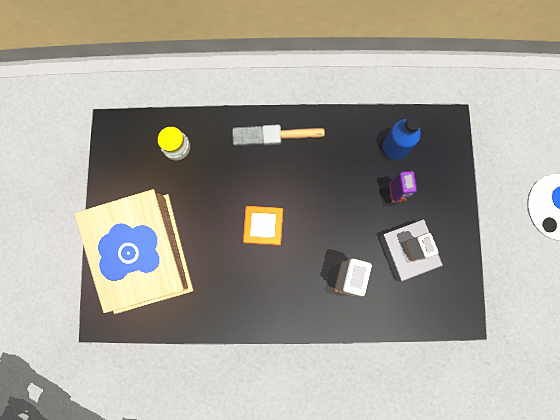

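Candidates: the white reader in the dock (scene 183,250 / top 428,245), a taller white one standing loose (scene 210,205 / top 355,277), and a purple one (scene 232,270 / top 403,185). The smaller non-purple one is the white reader in the dock. Next I measure, with a crop to confirm.

```bash
cat > m1.py <<'E'
from h import *
T=np.load('top0.npz');im,d=T['im'],T['d'];c=cam('top')
hsv=cv2.cvtColor(im,cv2.COLOR_RGB2HSV)
def P(m):
    v,u=np.nonzero(m&(d>0));return at_depth(c,np.c_[u,v],d[v,u])
def box(u0,v0,u1,v1):
    b=np.zeros(d.shape,bool);b[v0:v1,u0:u1]=1;return b
# lid plane: blue paint + wood on lid
blue=(hsv[...,0]>105)&(hsv[...,0]<125)&(hsv[...,1]>120)&box(90,215,165,290)
p=P(blue);m=p.mean(0);U,S,V=np.linalg.svd(p-m,full_matrices=0);n=V[2]*np.sign(V[2][2])
print('lid n',n,'tilt',np.degrees(np.arccos(n[2])),'downhill az',np.degrees(np.arctan2(n[1],n[0])),'rms',S[2]/len(p)**.5,m)
# ring
white=(hsv[...,1]<60)&(hsv[...,2]>180)&box(110,235,150,272)
k,l,st,ce=cv2.connectedComponentsWithStats(white.astype(np.uint8))
for i in range(1,k):
    if st[i,4]>3:
        o,r=rays(c,[ce[i]]);r=r@c[2];s=((m-o)@n)/(r[0]@n);print('white',st[i],ce[i],o+r[0]*s)
# tile
w=(hsv[...,1]<60)&(hsv[...,2]>180)&box(240,200,290,250)
k,l,st,ce=cv2.connectedComponentsWithStats(w.astype(np.uint8));i=1+np.argmax(st[1:,4]);print('tile',at_z(c,[ce[i]],.012),st[i])
# dock: top face by depth height
q=P(box(360,205,460,295));z=q[:,2]
dk=q[(z>.035)&(z<.052)];r=cv2.minAreaRect((dk[:,:2]*1000).astype(np.float32));print('dock',r,np.median(dk[:,2]))
rd=q[(z>.13)&(z<.16)];r=cv2.minAreaRect((rd[:,:2]*1000).astype(np.float32));print('reader top',r,np.median(rd[:,2]),len(rd))
q=P(box(320,240,390,305));q=q[q[:,2]>.1];t=q[q[:,2]>q[:,2].max()-.012];print('big',cv2.minAreaRect((t[:,:2]*1000).astype(np.float32)),q[:,2].max())
for nm,b,z0 in(('purple',(380,160,425,210),.08),('bottle',(380,110,425,165),.1),('jar',(150,120,195,165),.05)):
    q=P(box(*b));q=q[q[:,2]>z0];print(nm,q.mean(0),q[:,2].max())
for nm in('lidwood',):
    q=P(box(70,185,200,320));q=q[q[:,2]>.05];print(nm,q.min(0),q.max(0))
S=np.load('scene0.npz')['im'];save('crop.png',cv2.resize(np.hstack([S[160:310,140:290],im[160:310,310:460]]),None,fx=2.6,fy=2.6))
E
python3 m1.py
```

```text
lid n [-0.15808295 -0.04309148  0.98648513] tilt 9.430483067730437 downhill az -164.75232179330848 rms 0.0015293904139490077 [0.52575511 0.29727441 0.08776936]
white [118 243  21  21 170] [128.22352941 252.90588235] [0.52158277 0.29545064 0.08702108]
white [127 252   3   3   7] [128.         252.71428571] [0.52195245 0.29588687 0.08709938]
white [137 270   4   2   5] [138.4 270.6] [0.48744182 0.27593407 0.08069752]
tile [[0.58525369 0.03638857 0.012     ]] [250 213  26  25 569]
dock ((526.1166381835938, -267.77459716796875), (101.32740020751953, 91.5602035522461), 19.013418197631836) 0.045320020796459026
reader top ((525.57666015625, -268.52728271484375), (43.73835754394531, 30.472393035888672), 15.733943939208984) 0.14467801989835555 404
big ((470.32867431640625, -132.2099609375), (40.448062896728516, 60.1265869140625), 74.72589874267578) 0.18901968929897195
purple [ 0.64440065 -0.23910934  0.11963556] 0.13383092887385628
bottle [ 0.75121838 -0.2506471   0.12335827] 0.15438637384953535
jar [0.75932217 0.22585473 0.06411723] 0.06850176201047753
lidwood [0.40662786 0.19076229 0.05001318] [0.64632374 0.40371874 0.10723038]
```

View pics/crop.png

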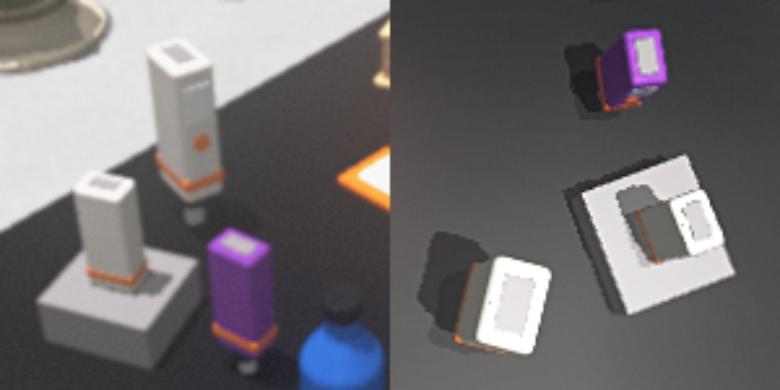

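The crop confirms it: the smaller white reader stands in the grey dock, and the larger white and the purple ones are decoys. The lid tilts about 9.5°. Its x axis and the reader's x axis are nearly parallel. The moves cannot tilt the tool, so I plan to pivot the reader in the grip by levering its nose against the dock hole after calibrating. Setting out.

apply_moves(motion=[{"tx": -58, "ty": -66, "tz": 0, "turn": -34, "jaw": 1}, {"tx": -58, "ty": -66, "tz": 0, "turn": -34, "jaw": 1}, {"tx": -58, "ty": -66, "tz": 0, "turn": -34, "jaw": 1}, {"tx": -58, "ty": -66, "tz": 0, "turn": -34, "jaw": 1}, {"tx": -58, "ty": -66, "tz": 0, "turn": -34, "jaw": 1}])

```text
time_s: 0.52
position: [0.2342, 0.3571, 0.2483]
tool_rot: [[-0.961, -0.278, -0.001], [-0.278, 0.961, -0.002], [0.001, -0.001, -1.0]]
ft_force: [-0.4, 0.5, 0.6]
grip_width: 0.0855
```

```bash
cat > go.py <<'E'
import sys
from h import *
def go(x,y,z,yaw_y):   # yaw_y: wanted azimuth of tool y, deg
    s=telemetry.observe();R=np.array(s['tool_rot']);p=np.array(s['position'])
    az=np.degrees(np.arctan2(R[1,1],R[0,1]));t=(R.T@(np.array([x,y,z])-p))*100
    dt=(az-yaw_y+90)%180-90
    print('t',round(s['time_s'],2),'pos',p.round(4),'az',az.round(2),'tilt z',R[:,2].round(4),'w',round(s['grip_width'],4),'F',np.round(s['ft_force'],2),'q6',np.round(s['q'],1))
    print('tx %.2f ty %.2f tz %.2f turn %.2f'%(*t,dt))
go(*map(float,sys.argv[1:]))
E
python3 go.py .526 -.268 .25 108
```

```text
t 0.52 pos [0.2342 0.3571 0.2483] az 106.16 tilt z [-0.001  -0.0015 -1.    ] w 0.0855 F [-0.44  0.5   0.57] q6 [ 40.8   9.4  92.1  -0.   78.6 -65.4]
tx -10.63 ty -68.17 tz -0.10 turn -1.84
```

apply_moves(motion=[{"tx": -10.6, "ty": -68.2, "turn": -1.8, "jaw": 1}, {"tx": -10.6, "ty": -68.2, "turn": -1.8, "jaw": 1}, {"tx": -10.6, "ty": -68.2, "turn": -1.8, "jaw": 1}, {"tx": -10.6, "ty": -68.2, "turn": -1.8, "jaw": 1}, {"tx": -10.6, "ty": -68.2, "turn": -1.8, "jaw": 1}])

```text
invalid input
```

```bash
python3 go.py .526 -.268 .25 108
```

```text
t 0.52 pos [0.2342 0.3571 0.2483] az 106.16 tilt z [-0.001  -0.0015 -1.    ] w 0.0855 F [-0.44  0.5   0.57] q6 [ 40.8   9.4  92.1  -0.   78.6 -65.4]
tx -10.63 ty -68.17 tz -0.10 turn -1.84
```

apply_moves(motion=[{"tx": -10.6, "ty": -68.2, "tz": 0, "turn": -1.8, "jaw": 1}, {"tx": -10.6, "ty": -68.2, "tz": 0, "turn": -1.8, "jaw": 1}, {"tx": -10.6, "ty": -68.2, "tz": 0, "turn": -1.8, "jaw": 1}, {"tx": -10.6, "ty": -68.2, "tz": 0, "turn": -1.8, "jaw": 1}, {"tx": -10.6, "ty": -68.2, "tz": 0, "turn": -1.8, "jaw": 1}])

```text
time_s: 0.93
position: [0.322, 0.1681, 0.2487]
tool_rot: [[-0.951, -0.309, -0.001], [-0.309, 0.951, -0.001], [0.001, -0.001, -1.0]]
ft_force: [0.6, 0.8, -0.7]
grip_width: 0.0853
```

apply_moves(motion=[{"tx": -8, "ty": -47, "tz": 0, "turn": 0, "jaw": 1}, {"tx": -8, "ty": -47, "tz": 0, "turn": 0, "jaw": 1}, {"tx": -8, "ty": -47, "tz": 0, "turn": 0, "jaw": 1}, {"tx": -8, "ty": -47, "tz": 0, "turn": 0, "jaw": 1}, {"tx": -8, "ty": -47, "tz": 0, "turn": 0, "jaw": 1}])

```text
time_s: 1.35
position: [0.4185, -0.0169, 0.2488]
tool_rot: [[-0.951, -0.308, -0.001], [-0.308, 0.951, -0.001], [0.001, -0.001, -1.0]]
ft_force: [0.9, 1.1, -0.2]
grip_width: 0.0857
```

```bash
python3 go.py .526 -.268 .25 108
```

```text
t 1.35 pos [ 0.4185 -0.0169  0.2488] az 107.94 tilt z [-0.001  -0.0013 -1.    ] w 0.0857 F [ 0.95  1.08 -0.21] q6 [-1.860e+01  8.500e+00  9.320e+01 -1.000e-01  7.830e+01 -1.265e+02]
tx -2.49 ty -27.20 tz -0.10 turn -0.06
```

apply_moves(motion=[{"tx": -2.5, "ty": -27.2, "tz": 0, "turn": 0, "jaw": 1}, {"tx": -2.5, "ty": -27.2, "tz": 0, "turn": 0, "jaw": 1}, {"tx": -2.5, "ty": -27.2, "tz": 0, "turn": 0, "jaw": 1}, {"tx": -2.5, "ty": -27.2, "tz": 0, "turn": 0, "jaw": 1}, {"tx": -2.5, "ty": -27.2, "tz": 0, "turn": 0, "jaw": 1}])

```text
time_s: 1.77
position: [0.5001, -0.2085, 0.2486]
tool_rot: [[-0.952, -0.308, -0.002], [-0.308, 0.952, -0.001], [0.002, -0.0, -1.0]]
ft_force: [0.8, -0.1, -0.1]
grip_width: 0.0855
```

apply_moves(motion=[{"tx": 0, "ty": -8.3, "tz": 0, "turn": 0, "jaw": 1}, {"tx": 0, "ty": -8.3, "tz": 0, "turn": 0, "jaw": 1}, {"tx": 0, "ty": -8.3, "tz": 0, "turn": 0, "jaw": 1}, {"tx": 0, "ty": -8.3, "tz": 0, "turn": 0, "jaw": 1}])

```text
time_s: 2.1
position: [0.5255, -0.2892, 0.2472]
tool_rot: [[-0.952, -0.305, -0.003], [-0.305, 0.952, 0.001], [0.003, 0.001, -1.0]]
ft_force: [-0.2, 0.0, -0.5]
grip_width: 0.0856
```

```bash
python3 go.py .526 -.268 .118 108
python3 - <<'E'
from h import *
c=cam('wrist');print(-c[2].T@c[3],c[2][2])
im,d=get_image('wrist');np.savez('w1.npz',im=im,d=d);save('w1.png',im)
E
```

```text
t 2.1 pos [ 0.5255 -0.2892  0.2472] az 107.77 tilt z [-3.2e-03  6.0e-04 -1.0e+00] w 0.0856 F [-0.18  0.05 -0.46] q6 [-4.010e+01  2.700e+01  6.590e+01 -1.000e-01  8.720e+01 -1.479e+02]
tx -0.73 ty 1.99 tz 12.92 turn -0.23
[ 0.45083474 -0.31437135  0.37388975] [ 0.2889338   0.09411246 -0.95271197]
```

View pics/w1.png

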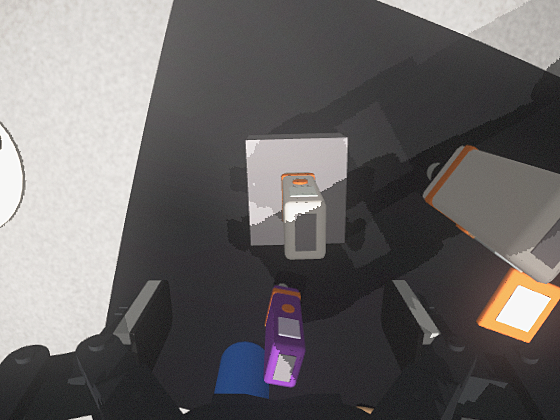

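The wrist view shows the reader in the dock (top face about (305,235)), square with the jaws. The purple one (283,335) and the large white one (500,210) are off to the side. I'll refine from the depth picture.

```bash
python3 - <<'E'
from h import *
im,d=get_image('wrist');c=cam('wrist')
v,u=np.mgrid[125:270,235:360];u=u.ravel();v=v.ravel();p=at_depth(c,np.c_[u,v],d[v,u]);z=p[:,2]
for a,b in((.138,.152),(.038,.052)):
    q=p[(z>a)&(z<b)];print(cv2.minAreaRect((q[:,:2]*1000).astype(np.float32)),np.median(q[:,2]),len(q))
E
python3 go.py .526 -.268 .118 108
```

```text
((526.75927734375, -268.6819152832031), (41.582191467285156, 28.068164825439453), 19.394935607910156) 0.14630465155802672 2494
((527.1104736328125, -268.3852844238281), (100.89143371582031, 90.4813461303711), 19.48023796081543) 0.04637824886411396 7552
t 2.2 pos [ 0.5254 -0.2867  0.2483] az 107.92 tilt z [-2.4e-03  2.0e-04 -1.0e+00] w 0.0849 F [-0.61  0.59  0.08] q6 [-3.990e+01  2.680e+01  6.610e+01 -1.000e-01  8.720e+01 -1.478e+02]
tx -0.66 ty 1.75 tz 13.03 turn -0.08
```

apply_moves(motion=[{"tx": -0.7, "ty": 1.7, "tz": 1, "turn": -1.5, "jaw": 1}, {"tx": -0.7, "ty": 1.7, "tz": 4, "turn": -1.5, "jaw": 1}, {"tx": -0.7, "ty": 1.7, "tz": 6, "turn": -1.5, "jaw": 1}, {"tx": -0.7, "ty": 1.7, "tz": 6, "turn": -1.5, "jaw": 1}])

```text
time_s: 2.53
position: [0.5252, -0.2655, 0.1851]
tool_rot: [[-0.942, -0.334, -0.008], [-0.334, 0.942, 0.005], [0.006, 0.007, -1.0]]
ft_force: [-0.9, -0.1, -0.3]
grip_width: 0.0853
```

```bash
python3 go.py .5268 -.2686 .118 109.4
```

```text
t 2.53 pos [ 0.5252 -0.2655  0.1851] az 109.54 tilt z [-0.008   0.0047 -1.    ] w 0.0853 F [-0.95 -0.07 -0.31] q6 [-3.830e+01  2.870e+01  7.360e+01 -1.000e-01  7.820e+01 -1.478e+02]
tx -0.09 ty -0.39 tz 6.71 turn 0.14
```

apply_moves(motion=[{"tx": -0.1, "ty": -0.3, "tz": 3, "turn": 0, "jaw": 1}, {"tx": -0.1, "ty": -0.3, "tz": 6.5, "turn": 0, "jaw": 1}, {"tx": -0.1, "ty": -0.3, "tz": 6.5, "turn": 0, "jaw": 1}, {"tx": -0.1, "ty": -0.3, "tz": 6.5, "turn": 0, "jaw": 1}, {"tx": -0.1, "ty": -0.3, "tz": 6.5, "turn": 0, "jaw": 1}])

```text
time_s: 2.95
position: [0.5276, -0.268, 0.1228]
tool_rot: [[-0.942, -0.335, -0.005], [-0.335, 0.942, 0.002], [0.004, 0.004, -1.0]]
ft_force: [-0.0, 0.3, 0.3]
grip_width: 0.0857
```

```bash
python3 go.py .5268 -.2686 .118 109.4
```

```text
t 2.95 pos [ 0.5276 -0.268   0.1228] az 109.57 tilt z [-0.0051  0.0025 -1.    ] w 0.0857 F [-0.04  0.32  0.3 ] q6 [-3.840e+01  3.260e+01  7.800e+01 -1.000e-01  6.980e+01 -1.479e+02]
tx 0.09 ty -0.03 tz 0.48 turn 0.17
```

Good enough; I'll close with a moderate grip.

apply_moves(motion=[{"tx": 0.1, "ty": 0, "tz": 0.3, "turn": 0, "jaw": -0.6}, {"tx": 0.1, "ty": 0, "tz": 0.3, "turn": 0, "jaw": -0.6}, {"tx": 0.1, "ty": 0, "tz": 0.3, "turn": 0, "jaw": -0.6}, {"tx": 0.1, "ty": 0, "tz": 0.3, "turn": 0, "jaw": -0.6}, {"tx": 0.1, "ty": 0, "tz": 0.3, "turn": 0, "jaw": -0.6}], squeeze=30)

```text
time_s: 3.37
position: [0.5268, -0.2685, 0.1204]
tool_rot: [[-0.942, -0.335, -0.004], [-0.335, 0.942, 0.002], [0.003, 0.003, -1.0]]
ft_force: [0.8, -1.4, -0.2]
grip_width: 0.0276
```

apply_moves(motion=[{"tx": 0, "ty": 0, "tz": 0, "turn": 0, "jaw": -0.8}, {"tx": 0, "ty": 0, "tz": 0, "turn": 0, "jaw": -0.8}, {"tx": 0, "ty": 0, "tz": 0, "turn": 0, "jaw": -0.8}, {"tx": 0, "ty": 0, "tz": 0, "turn": 0, "jaw": -0.8}], squeeze=30)

```text
time_s: 3.7
position: [0.5267, -0.2685, 0.1204]
tool_rot: [[-0.942, -0.335, -0.004], [-0.335, 0.942, 0.002], [0.004, 0.003, -1.0]]
ft_force: [0.2, -0.1, 0.3]
grip_width: 0.0277
```

apply_moves(motion=[{"tx": 0, "ty": 0, "tz": -3, "turn": 0, "jaw": -0.8}, {"tx": 0, "ty": 0, "tz": -7, "turn": 0, "jaw": -0.8}, {"tx": 0, "ty": 0, "tz": -11, "turn": 0, "jaw": -0.8}, {"tx": 0, "ty": 0, "tz": -14, "turn": 0, "jaw": -0.8}, {"tx": 0, "ty": 0, "tz": -14, "turn": 0, "jaw": -0.8}])

```text
time_s: 4.12
position: [0.5287, -0.2697, 0.267]
tool_rot: [[-0.942, -0.335, 0.005], [-0.335, 0.942, -0.005], [-0.003, -0.007, -1.0]]
ft_force: [0.1, -0.5, -2.0]
grip_width: 0.0277
```

```bash
python3 go.py .5853 .0364 .25 109.4
```

```text
t 4.12 pos [ 0.5287 -0.2697  0.267 ] az 109.57 tilt z [ 0.0046 -0.0053 -1.    ] w 0.0277 F [ 0.06 -0.45 -2.04] q6 [-3.84e+01  2.54e+01  6.53e+01 -1.00e-01  8.88e+01 -1.48e+02]
tx -15.58 ty 26.96 tz 1.56 turn 0.17
```

apply_moves(motion=[{"tx": -2, "ty": 3.4, "tz": 0, "turn": 0, "jaw": -0.8}, {"tx": -4, "ty": 6.8, "tz": 0, "turn": 0, "jaw": -0.8}, {"tx": -6, "ty": 10.4, "tz": 0, "turn": 0, "jaw": -0.8}, {"tx": -8, "ty": 13.9, "tz": 0, "turn": 0, "jaw": -0.8}, {"tx": -10, "ty": 17.3, "tz": 0, "turn": 0, "jaw": -0.8}])

```text
time_s: 4.53
position: [0.5646, -0.0711, 0.2651]
tool_rot: [[-0.942, -0.335, 0.003], [-0.335, 0.942, -0.005], [-0.001, -0.005, -1.0]]
ft_force: [1.5, 0.4, -1.7]
grip_width: 0.0276
```

```bash
python3 go.py .5853 .0364 .2 109.4
```

```text
t 4.53 pos [ 0.5646 -0.0711  0.2651] az 109.56 tilt z [ 0.003  -0.0047 -1.    ] w 0.0276 F [ 1.51  0.38 -1.72] q6 [ -19.    23.    69.6   -0.2   87.2 -128.6]
tx -5.54 ty 9.47 tz 6.47 turn 0.16
```

apply_moves(motion=[{"tx": -3, "ty": 5, "tz": 2, "turn": 0, "jaw": -0.8}, {"tx": -5.5, "ty": 9.5, "tz": 4, "turn": 0, "jaw": -0.8}, {"tx": -5.5, "ty": 9.5, "tz": 6, "turn": 0, "jaw": -0.8}, {"tx": -5.5, "ty": 9.5, "tz": 6.5, "turn": 0, "jaw": -0.8}, {"tx": -5.5, "ty": 9.5, "tz": 6.5, "turn": 0, "jaw": -0.8}])

```text
time_s: 4.95
position: [0.5835, 0.0384, 0.1961]
tool_rot: [[-0.941, -0.338, -0.004], [-0.338, 0.941, -0.004], [0.005, -0.002, -1.0]]
ft_force: [-0.4, 0.0, -1.7]
grip_width: 0.0277
```

```bash
python3 go.py .5853 .0364 .1474 109.4
```

```text
t 4.95 pos [0.5835 0.0384 0.1961] az 109.74 tilt z [-0.0038 -0.0037 -1.    ] w 0.0277 F [-0.36  0.04 -1.68] q6 [  -7.7   27.7   73.5   -0.2   79.  -117.4]
tx -0.13 ty -0.24 tz 4.87 turn 0.34
```

apply_moves(motion=[{"tx": -0.1, "ty": -0.2, "tz": 2, "turn": 0.3, "jaw": -0.8}, {"tx": -0.1, "ty": -0.2, "tz": 3.5, "turn": 0.3, "jaw": -0.8}, {"tx": -0.1, "ty": -0.2, "tz": 4.6, "turn": 0.3, "jaw": -0.8}, {"tx": -0.1, "ty": -0.2, "tz": 4.6, "turn": 0.3, "jaw": -0.8}, {"tx": -0.1, "ty": -0.2, "tz": 4.6, "turn": 0.3, "jaw": -0.8}])

```text
time_s: 5.37
position: [0.5851, 0.0355, 0.1506]
tool_rot: [[-0.943, -0.332, -0.004], [-0.331, 0.943, -0.004], [0.005, -0.002, -1.0]]
ft_force: [1.0, -0.5, -0.8]
grip_width: 0.0275
```

```bash
python3 - <<'E'
from h import *
for n in('scene','top'):
    im,d=get_image(n);np.savez(n+'1.npz',im=im,d=d)
    if n=='scene': save('s1.png',cv2.resize(im[130:290,220:400],None,fx=3.5,fy=3.5))
E
python3 go.py .5853 .0364 .1474 109.4
```

```text
t 5.47 pos [0.5855 0.0359 0.1514] az 109.38 tilt z [-0.0017 -0.0041 -1.    ] w 0.0275 F [ 0.79 -0.24 -2.38] q6 [  -7.9   30.2   77.    -0.3   72.9 -117.2]
tx -0.00 ty 0.06 tz 0.40 turn -0.02
```

View pics/s1.png

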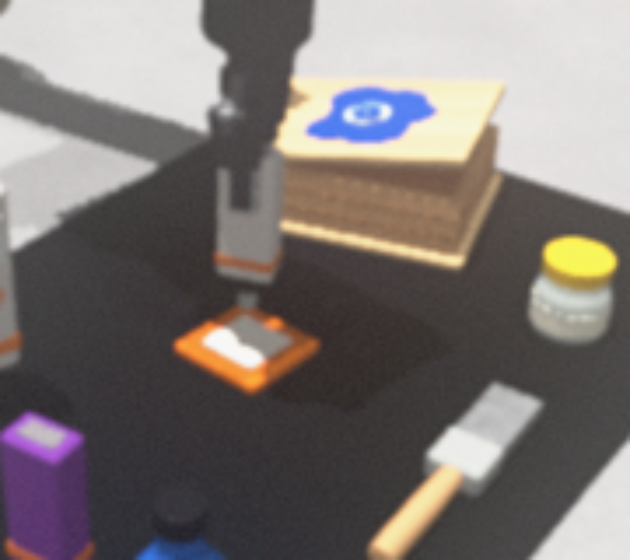

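The picture shows the reader upright with its nose (crop 247,300) above the tile, about 34 mm up and not touching. Holding still for about 1.2 s.

apply_moves(motion=[{"tx": 0, "ty": 0, "tz": 0.3, "turn": 0, "jaw": -0.8}, {"tx": 0, "ty": 0, "tz": 0.3, "turn": 0, "jaw": -0.8}, {"tx": 0, "ty": 0, "tz": 0.3, "turn": 0, "jaw": -0.8}, {"tx": 0, "ty": 0, "tz": 0.3, "turn": 0, "jaw": -0.8}, {"tx": 0, "ty": 0, "tz": 0.3, "turn": 0, "jaw": -0.8}])

```text
time_s: 5.88
position: [0.5855, 0.0359, 0.1486]
tool_rot: [[-0.943, -0.332, -0.001], [-0.332, 0.943, -0.004], [0.003, -0.003, -1.0]]
ft_force: [0.2, -0.2, -2.5]
grip_width: 0.0278
```

apply_moves(motion=[{"tx": 0, "ty": 0, "tz": 0, "turn": 0, "jaw": -0.8}, {"tx": 0, "ty": 0, "tz": 0, "turn": 0, "jaw": -0.8}, {"tx": 0, "ty": 0, "tz": 0, "turn": 0, "jaw": -0.8}, {"tx": 0, "ty": 0, "tz": 0, "turn": 0, "jaw": -0.8}, {"tx": 0, "ty": 0, "tz": 0, "turn": 0, "jaw": -0.8}])

```text
time_s: 6.3
position: [0.5855, 0.0359, 0.1486]
tool_rot: [[-0.943, -0.332, -0.001], [-0.332, 0.943, -0.004], [0.003, -0.003, -1.0]]
ft_force: [-0.1, 0.0, -2.5]
grip_width: 0.0278
```

apply_moves(motion=[{"tx": 0, "ty": 0, "tz": 0, "turn": 0, "jaw": -0.8}, {"tx": 0, "ty": 0, "tz": 0, "turn": 0, "jaw": -0.8}, {"tx": 0, "ty": 0, "tz": 0, "turn": 0, "jaw": -0.8}, {"tx": 0, "ty": 0, "tz": 0, "turn": 0, "jaw": -0.8}, {"tx": 0, "ty": 0, "tz": 0, "turn": 0, "jaw": -0.8}])

```text
time_s: 6.72
position: [0.5855, 0.0359, 0.1486]
tool_rot: [[-0.943, -0.332, -0.001], [-0.332, 0.943, -0.004], [0.003, -0.003, -1.0]]
ft_force: [-0.6, -0.6, -1.2]
grip_width: 0.0275
```

apply_moves(motion=[{"tx": 0, "ty": 0, "tz": -0.2, "turn": 0, "jaw": -0.8}, {"tx": 0, "ty": 0, "tz": -0.2, "turn": 0, "jaw": -0.8}, {"tx": 0, "ty": 0, "tz": -0.2, "turn": 0, "jaw": -0.8}, {"tx": 0, "ty": 0, "tz": -0.2, "turn": 0, "jaw": -0.8}, {"tx": 0, "ty": 0, "tz": -0.2, "turn": 0, "jaw": -0.8}])

```text
time_s: 7.13
position: [0.5855, 0.0359, 0.1505]
tool_rot: [[-0.943, -0.332, -0.002], [-0.332, 0.943, -0.004], [0.003, -0.003, -1.0]]
ft_force: [-0.0, -0.2, -1.9]
grip_width: 0.0276
```

```bash
python3 go.py .527 -.2685 .25 109.4
```

```text
t 7.13 pos [0.5855 0.0359 0.1505] az 109.39 tilt z [-0.0015 -0.0042 -1.    ] w 0.0276 F [-0.03 -0.17 -1.86] q6 [  -7.9   30.3   77.    -0.3   72.7 -117.3]
tx 15.65 ty -26.81 tz -9.81 turn -0.01
```

Calibration hold is done (about 1.5 s still at 3.4 cm). Baseline for the tilt measurement: fit the reader's face towards the wrist camera, in the tool frame.

```bash
cat > tilt.py <<'E'
from h import *
def tilt(verbose=1):
    s=telemetry.observe();R=np.array(s['tool_rot']);p0=np.array(s['position'])
    c=cam('wrist');im,d=get_image('wrist');np.savez('wl.npz',im=im,d=d)
    v,u=np.nonzero(d>0);p=(at_depth(c,np.c_[u,v],d[v,u])-p0)@R
    m=(abs(p[:,1])<.011)&(p[:,0]>-.01)&(p[:,0]<.045)&(p[:,2]>.02)&(p[:,2]<.07)
    q=p[m];
    if len(q)<50: print('few',len(q));return
    # robust line x(z)
    k=np.ones(len(q),bool)
    for _ in range(5):
        a=np.polyfit(q[k,2],q[k,0],1);r=q[:,0]-np.polyval(a,q[:,2]);k=abs(r)<max(.0015,2*np.std(r[k]))
    n=R@np.array([1,0,-a[0]]);n/=np.linalg.norm(n)
    print('face n',m.sum(),k.sum(),'x at z=.045: %.4f'%np.polyval(a,.045),'tilt in tool deg %.2f'%np.degrees(np.arctan(a[0])),'rms %.4f'%np.std(r[k]))
    im=im.copy();im[v[m],u[m]]=(255,0,0);save('tl.png',im)
if __name__=='__main__': tilt()
E
python3 tilt.py
```

```text
face n 1484 1473 x at z=.045: 0.0209 tilt in tool deg -0.60 rms 0.0006
```

apply_moves(motion=[{"tx": 0, "ty": 0, "tz": -4, "turn": 0, "jaw": -0.8}, {"tx": 0, "ty": 0, "tz": -8, "turn": 0, "jaw": -0.8}, {"tx": 1.5, "ty": -2.5, "tz": -11, "turn": 0, "jaw": -0.8}, {"tx": 3.5, "ty": -6, "tz": -11.5, "turn": 0, "jaw": -0.8}, {"tx": 5.5, "ty": -9.4, "tz": -11.5, "turn": 0, "jaw": -0.8}])

```text
time_s: 7.6
position: [0.5653, -0.0713, 0.2689]
tool_rot: [[-0.943, -0.334, 0.004], [-0.334, 0.942, -0.006], [-0.002, -0.007, -1.0]]
ft_force: [1.5, -0.4, -2.0]
grip_width: 0.0275
```

```bash
python3 go.py .527 -.2685 .26 109.4
```

```text
t 7.6 pos [ 0.5653 -0.0713  0.2689] az 109.52 tilt z [ 0.0039 -0.0061 -1.    ] w 0.0275 F [ 1.52 -0.42 -1.99] q6 [ -19.    23.    69.1   -0.3   87.7 -128.5]
tx 10.20 ty -17.30 tz 0.99 turn 0.12
```

View pics/tl.png

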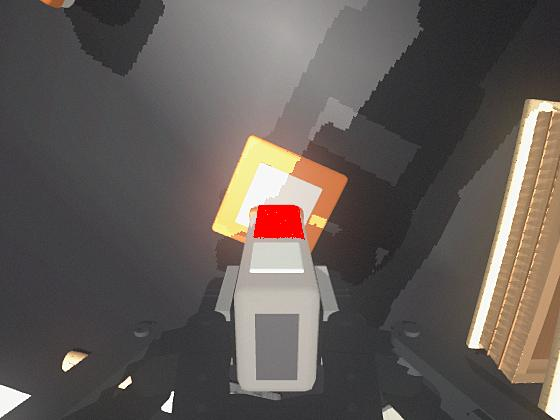

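The tilt gauge works: the marked face lies 20.9 mm from the tool axis (21 expected) at −0.6°. Back to the dock.

apply_moves(motion=[{"tx": 2, "ty": -3.4, "tz": 0, "turn": 0, "jaw": -0.8}, {"tx": 4, "ty": -6.8, "tz": 0, "turn": 0, "jaw": -0.8}, {"tx": 6, "ty": -10.2, "tz": 0, "turn": 0, "jaw": -0.8}, {"tx": 8, "ty": -13.6, "tz": 0, "turn": 0, "jaw": -0.8}, {"tx": 9.6, "ty": -16.2, "tz": 0, "turn": 0, "jaw": -0.8}])

```text
time_s: 8.02
position: [0.528, -0.2589, 0.2698]
tool_rot: [[-0.943, -0.333, 0.004], [-0.333, 0.943, -0.007], [-0.001, -0.007, -1.0]]
ft_force: [0.3, 0.2, -2.3]
grip_width: 0.0278
```

```bash
python3 go.py .527 -.2685 .18 109.4
```

```text
t 8.02 pos [ 0.528  -0.2589  0.2698] az 109.44 tilt z [ 0.0037 -0.0065 -1.    ] w 0.0278 F [ 0.3   0.16 -2.31] q6 [ -37.6   24.8   65.9   -0.2   88.9 -147. ]
tx 0.43 ty -0.81 tz 8.99 turn 0.04
```

apply_moves(motion=[{"tx": 0.4, "ty": -0.8, "tz": 2, "turn": 0, "jaw": -0.8}, {"tx": 0.4, "ty": -0.8, "tz": 5, "turn": 0, "jaw": -0.8}, {"tx": 0.4, "ty": -0.8, "tz": 8.5, "turn": 0, "jaw": -0.8}, {"tx": 0.4, "ty": -0.8, "tz": 8.5, "turn": 0, "jaw": -0.8}, {"tx": 0.4, "ty": -0.8, "tz": 8.5, "turn": 0, "jaw": -0.8}])

```text
time_s: 8.43
position: [0.5269, -0.2681, 0.1843]
tool_rot: [[-0.943, -0.333, 0.001], [-0.333, 0.943, -0.005], [0.0, -0.005, -1.0]]
ft_force: [1.2, -0.1, -0.4]
grip_width: 0.0277
```

```bash
python3 go.py .527 -.2685 .138 109.4
```

```text
t 8.43 pos [ 0.5269 -0.2681  0.1843] az 109.44 tilt z [ 0.0012 -0.0046 -1.    ] w 0.0277 F [ 1.16 -0.07 -0.35] q6 [ -38.4   28.7   73.7   -0.2   77.3 -147.8]
tx 0.00 ty -0.02 tz 4.63 turn 0.04
```

apply_moves(motion=[{"tx": 0, "ty": 0, "tz": 2, "turn": 0, "jaw": -0.8}, {"tx": 0, "ty": 0, "tz": 3.5, "turn": 0, "jaw": -0.8}, {"tx": 0, "ty": 0, "tz": 4.5, "turn": 0, "jaw": -0.8}, {"tx": 0, "ty": 0, "tz": 4.5, "turn": 0, "jaw": -0.8}, {"tx": 0, "ty": 0, "tz": 4.5, "turn": 0, "jaw": -0.8}], squeeze=20)

```text
time_s: 8.85
position: [0.5275, -0.2685, 0.1408]
tool_rot: [[-0.943, -0.333, 0.003], [-0.333, 0.943, -0.006], [-0.001, -0.006, -1.0]]
ft_force: [0.3, -0.3, -2.8]
grip_width: 0.0276
```

apply_moves(motion=[{"tx": 0.3, "ty": 0, "tz": 0, "turn": 0, "jaw": -0.8}, {"tx": 0.6, "ty": 0, "tz": 0, "turn": 0, "jaw": -0.8}, {"tx": 0.9, "ty": 0, "tz": 0, "turn": 0, "jaw": -0.8}, {"tx": 1.2, "ty": 0, "tz": 0, "turn": 0, "jaw": -0.8}, {"tx": 1.2, "ty": 0, "tz": 0, "turn": 0, "jaw": -0.8}])

```text
time_s: 9.27
position: [0.5165, -0.273, 0.1417]
tool_rot: [[-0.943, -0.333, 0.005], [-0.333, 0.943, -0.007], [-0.003, -0.008, -1.0]]
ft_force: [3.4, -0.6, 0.2]
grip_width: 0.0277
```

```bash
python3 go.py .527 -.2685 .138 109.4; python3 tilt.py
```

```text
t 9.27 pos [ 0.5165 -0.273   0.1417] az 109.43 tilt z [ 0.0052 -0.0069 -1.    ] w 0.0277 F [ 3.41 -0.62  0.19] q6 [-3.940e+01  3.040e+01  7.850e+01 -1.000e-01  7.060e+01 -1.488e+02]
tx -1.14 ty 0.08 tz 0.37 turn 0.03
face n 1354 1342 x at z=.045: 0.0184 tilt in tool deg -3.09 rms 0.0006
```

The pivot works (−3.1° so far, with 3.4 N). Going on.

apply_moves(motion=[{"tx": 0.3, "ty": 0, "tz": 0, "turn": 0, "jaw": -0.8}, {"tx": 0.6, "ty": 0, "tz": 0, "turn": 0, "jaw": -0.8}, {"tx": 0.9, "ty": 0, "tz": 0, "turn": 0, "jaw": -0.8}, {"tx": 1.1, "ty": 0, "tz": 0, "turn": 0, "jaw": -0.8}, {"tx": 1.1, "ty": 0, "tz": 0, "turn": 0, "jaw": -0.8}])

```text
time_s: 9.73
position: [0.5058, -0.2767, 0.1415]
tool_rot: [[-0.943, -0.332, 0.005], [-0.332, 0.943, -0.007], [-0.002, -0.008, -1.0]]
ft_force: [3.1, 0.8, 0.0]
grip_width: 0.0278
```

```bash
python3 go.py .527 -.2685 .138 109.4; python3 tilt.py
```

```text
t 9.73 pos [ 0.5058 -0.2767  0.1415] az 109.41 tilt z [ 0.0047 -0.0068 -1.    ] w 0.0278 F [3.11 0.8  0.02] q6 [-4.040e+01  2.970e+01  7.980e+01 -1.000e-01  7.000e+01 -1.498e+02]
tx -2.27 ty 0.08 tz 0.36 turn 0.01
face n 1011 1010 x at z=.045: 0.0128 tilt in tool deg -9.03 rms 0.0006
```

apply_moves(motion=[{"tx": 0.15, "ty": 0, "tz": 0, "turn": 0, "jaw": -0.8}, {"tx": 0.15, "ty": 0, "tz": 0, "turn": 0, "jaw": -0.8}, {"tx": 0.1, "ty": 0, "tz": -2.5, "turn": 0, "jaw": -0.8}, {"tx": 0.1, "ty": 0, "tz": -6, "turn": 0, "jaw": -0.8}, {"tx": 0.1, "ty": 0, "tz": -10, "turn": 0, "jaw": -0.8}], squeeze=45)

```text
time_s: 10.2
position: [0.503, -0.2759, 0.2406]
tool_rot: [[-0.943, -0.332, -0.002], [-0.332, 0.943, -0.004], [0.003, -0.003, -1.0]]
ft_force: [1.2, -1.2, -2.5]
grip_width: 0.0275
```

apply_moves(motion=[{"tx": 0, "ty": 0, "tz": -4, "turn": 0, "jaw": -0.8}, {"tx": 0, "ty": 0, "tz": -5.5, "turn": 0, "jaw": -0.8}, {"tx": 0, "ty": 0, "tz": -5.5, "turn": 0, "jaw": -0.8}])

```text
time_s: 10.45
position: [0.503, -0.2763, 0.2993]
tool_rot: [[-0.943, -0.332, 0.001], [-0.332, 0.943, -0.008], [0.002, -0.008, -1.0]]
ft_force: [0.2, -0.3, -2.5]
grip_width: 0.0276
```

```bash
python3 go.py .5853 .0364 .27 109.4; python3 tilt.py
```

```text
t 10.45 pos [ 0.503  -0.2763  0.2993] az 109.38 tilt z [ 0.0013 -0.0083 -1.    ] w 0.0276 F [ 0.21 -0.31 -2.49] q6 [ -40.5   22.5   64.9   -0.3   92.3 -149.9]
tx -18.14 ty 26.79 tz 2.68 turn -0.02
face n 978 977 x at z=.045: 0.0123 tilt in tool deg -9.52 rms 0.0006
```

Tilt is −9.5° in hand. I'll go higher to pass the big decoy, then to the lid.

apply_moves(motion=[{"tx": -3, "ty": 1.5, "tz": -2.5, "turn": 0, "jaw": -0.8}, {"tx": -6, "ty": 3.5, "tz": -4, "turn": 0, "jaw": -0.8}, {"tx": -8.5, "ty": 7, "tz": -4, "turn": 0, "jaw": -0.8}, {"tx": -10.5, "ty": 10.5, "tz": -4, "turn": 0, "jaw": -0.8}, {"tx": -12, "ty": 14.2, "tz": -4, "turn": 0, "jaw": -0.8}])

```text
time_s: 10.92
position: [0.5688, -0.1002, 0.3318]
tool_rot: [[-0.943, -0.332, -0.008], [-0.332, 0.943, -0.003], [0.009, -0.001, -1.0]]
ft_force: [-0.0, -0.5, -2.1]
grip_width: 0.0274
```

```bash
python3 go.py .49 .285 .28 106
```

```text
t 10.92 pos [ 0.5688 -0.1002  0.3318] az 109.36 tilt z [-0.0079 -0.0034 -1.    ] w 0.0274 F [-0.02 -0.48 -2.07] q6 [ -21.6   22.5   59.6   -0.4   98.2 -131. ]
tx -5.38 ty 38.96 tz 5.11 turn 3.36
```

apply_moves(motion=[{"tx": -5.4, "ty": 39, "tz": 4, "turn": 3.4, "jaw": -0.8}, {"tx": -5.4, "ty": 39, "tz": 4, "turn": 3.4, "jaw": -0.8}, {"tx": -5.4, "ty": 39, "tz": 4, "turn": 3.4, "jaw": -0.8}, {"tx": -5.4, "ty": 39, "tz": 4, "turn": 3.4, "jaw": -0.8}, {"tx": -5.4, "ty": 39, "tz": 4, "turn": 3.4, "jaw": -0.8}])

```text
time_s: 11.33
position: [0.5259, 0.1025, 0.3092]
tool_rot: [[-0.962, -0.274, -0.014], [-0.274, 0.962, -0.004], [0.014, -0.0, -1.0]]
ft_force: [1.1, 0.4, -1.9]
grip_width: 0.0274
```

apply_moves(motion=[{"tx": -3, "ty": 16, "tz": 2, "turn": 0, "jaw": -0.8}, {"tx": -3, "ty": 16, "tz": 2, "turn": 0, "jaw": -0.8}, {"tx": -3, "ty": 16, "tz": 2, "turn": 0, "jaw": -0.8}, {"tx": -3, "ty": 16, "tz": 2, "turn": 0, "jaw": -0.8}, {"tx": -3, "ty": 16, "tz": 2, "turn": 0, "jaw": -0.8}])

```text
time_s: 11.75
position: [0.5078, 0.2699, 0.2844]
tool_rot: [[-0.96, -0.28, -0.021], [-0.28, 0.96, -0.005], [0.022, 0.001, -1.0]]
ft_force: [-0.6, -0.3, -3.2]
grip_width: 0.0273
```

```bash
python3 go.py .49 .285 .28 106;python3 tilt.py
python3 - <<'E'
from h import *
im=np.load('wl.npz')['im'];save('w2.png',im)
E
```

```text
t 11.75 pos [0.5078 0.2699 0.2844] az 106.29 tilt z [-0.0214 -0.0051 -0.9998] w 0.0273 F [-0.57 -0.34 -3.18] q6 [ 16.2  23.7  65.4   0.1  92.2 -90.1]
tx 1.27 ty 1.95 tz 0.47 turn 0.29
face n 971 969 x at z=.045: 0.0123 tilt in tool deg -9.53 rms 0.0006
```

View pics/w2.png

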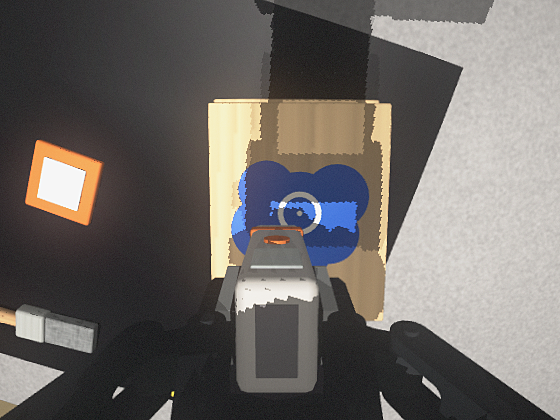

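The ring is at about (299,212) with its dot, and the lid edges are nearly aligned with the tool. I'll measure the plane and ring, and compare with the reader axis and tip.

```bash
cat > lid.py <<'E'
from h import *
s=telemetry.observe();R=np.array(s['tool_rot']);p0=np.array(s['position'])
c=cam('wrist');im,d=get_image('wrist')
hsv=cv2.cvtColor(im,cv2.COLOR_RGB2HSV)
v,u=np.nonzero(d>0);p=at_depth(c,np.c_[u,v],d[v,u]);t=(p-p0)@R
hh,ss=hsv[v,u,0],hsv[v,u,1]
# lid plane: blue or wood pixels, on lid
m=(((hh>100)&(hh<130)&(ss>100))|((hh>8)&(hh<28)&(ss>50)))&(p[:,2]>.06)&(p[:,2]<.125)&(np.hypot(p[:,0]-.522,p[:,1]-.296)<.1)&(t[:,2]>.1)
q=p[m]
for _ in range(4):
    ctr=q.mean(0);n=np.linalg.svd(q-ctr,full_matrices=0)[2][2];n*=np.sign(n[2]);r=(q-ctr)@n;q=q[abs(r)<max(.002,2*r.std())]
print('plane n',n.round(4),'tilt %.2f az %.1f'%(np.degrees(np.arccos(n[2])),np.degrees(np.arctan2(n[1],n[0]))),'rms %.4f'%r.std(),len(q))
# ring: low-saturation pixels on the plane near the spot
on=(abs((p-ctr)@n)<.004)&(ss<75)&(np.hypot(p[:,0]-.522,p[:,1]-.296)<.03)
g=np.zeros(d.shape,np.uint8);g[v[on],u[on]]=255
pts=np.c_[u[on],v[on]];o,ry=rays(c,pts);ry=ry@c[2];w=o+ry*(((ctr-o)@n)/(ry@n))[:,None]
e1=np.cross([0,1,0],n);e1/=np.linalg.norm(e1);e2=np.cross(n,e1);ab=np.c_[(w-ctr)@e1,(w-ctr)@e2]
k=np.ones(len(ab),bool)   # algebraic circle fit, keeping the annulus 12..22 mm
x0=np.median(ab,0)
for _ in range(6):
    A=np.c_[2*ab[k],np.ones(k.sum())];sol=np.linalg.lstsq(A,(ab[k]**2).sum(1),rcond=None)[0];x0=sol[:2];rad=np.sqrt(sol[2]+x0@x0);rr=np.hypot(*(ab-x0).T);k=(rr>.012)&(rr<.023)
S=ctr+e1*x0[0]+e2*x0[1];print('spot',S.round(4),'r %.4f'%rad,k.sum())
# reader axis, tip in tool frame
m=(abs(t[:,1])<.011)&(t[:,0]>-.01)&(t[:,0]<.045)&(t[:,2]>.02)&(t[:,2]<.07);f=t[m]
a=np.polyfit(f[:,2],f[:,0],1);b=-np.arctan(a[0])-np.radians(.5)   # 0.5 deg gauge offset
up=R@np.array([np.sin(b),0,-np.cos(b)])
foot=np.array([-.1074*np.sin(b)-.001,0,.1074*np.cos(b)-.002]);tip=p0+R@foot
print('gauge %.2f'%np.degrees(np.arctan(a[0])),'reader z',up.round(4),'angle to lid n %.2f'%np.degrees(np.arccos(up@n)),'tip',tip.round(4))
print('pos',p0.round(4),'tool z',R[:,2].round(4),'F',np.round(s['ft_force'],2),'height of tip over lid %.4f'%((tip-S)@n))
for h in (.03,.0,-.006):
    g=R.T@(S+n*h-tip)*100;print('to tip %.3f above: tx %.2f ty %.2f tz %.2f'%(h,*g))
E
python3 lid.py
```

```text
plane n [-0.1594 -0.0456  0.9862] tilt 9.55 az -164.0 rms 0.0008 21794
spot [0.5222 0.2952 0.0873] r 0.0177 597
gauge -9.51 reader z [-0.1302 -0.0373  0.9908] angle to lid n 1.76 tip [0.5237 0.2714 0.1806]
pos [0.5087 0.2671 0.285 ] tool z [-0.0204 -0.0065 -0.9998] F [-1.01 -0.65 -1.96] height of tip over lid 0.0928
to tip 0.030 above: tx -0.16 ty 2.33 tz 6.36
to tip 0.000 above: tx -0.72 ty 2.33 tz 9.31
to tip -0.006 above: tx -0.83 ty 2.33 tz 9.90
```

Both views agree on the spot, (0.522, 0.295, 0.087). The reader axis is 1.8° off the lid normal. Moving to 30 mm above along the normal.

apply_moves(motion=[{"tx": -0.2, "ty": 1.5, "tz": 2, "turn": 0, "jaw": -0.8}, {"tx": -0.2, "ty": 2.3, "tz": 4, "turn": 0, "jaw": -0.8}, {"tx": -0.2, "ty": 2.3, "tz": 6.2, "turn": 0, "jaw": -0.8}, {"tx": -0.2, "ty": 2.3, "tz": 6.2, "turn": 0, "jaw": -0.8}, {"tx": -0.2, "ty": 2.3, "tz": 6.2, "turn": 0, "jaw": -0.8}])

```text
time_s: 12.27
position: [0.5037, 0.2861, 0.2226]
tool_rot: [[-0.961, -0.276, -0.022], [-0.275, 0.961, -0.008], [0.024, -0.002, -1.0]]
ft_force: [-0.4, -0.4, -0.8]
grip_width: 0.0275
```

```bash
python3 lid.py
python3 - <<'E'
from h import *
im,d=get_image('scene');save('s2.png',cv2.resize(im[60:220,240:420],None,fx=3.5,fy=3.5))
E
```

```text
plane n [-0.1588 -0.0458  0.9862] tilt 9.52 az -163.9 rms 0.0007 31979
spot [0.5225 0.2952 0.0873] r 0.0180 453
gauge -9.58 reader z [-0.1295 -0.0352  0.9909] angle to lid n 1.81 tip [0.5186 0.2902 0.1182]
pos [0.5037 0.2861 0.2226] tool z [-0.0224 -0.0083 -0.9997] F [-0.39 -0.37 -0.77] height of tip over lid 0.0312
to tip 0.030 above: tx -0.01 ty 0.37 tz 0.12
to tip 0.000 above: tx -0.58 ty 0.38 tz 3.07
to tip -0.006 above: tx -0.69 ty 0.38 tz 3.66
```

View pics/s2.png

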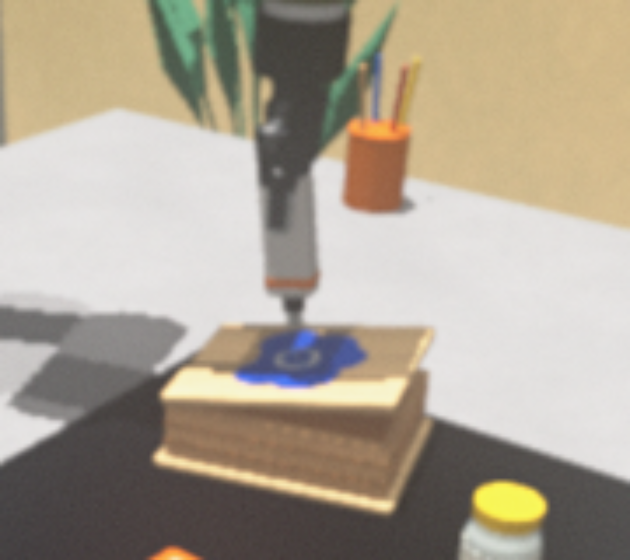

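The scene crop shows the tilted nose (294,310) standing over the ring (298,357). Down to about 8 mm above.

apply_moves(motion=[{"tx": -0.1, "ty": 0.4, "tz": 0.5, "turn": 0, "jaw": -0.8}, {"tx": -0.25, "ty": 0.4, "tz": 1.2, "turn": 0, "jaw": -0.8}, {"tx": -0.4, "ty": 0.4, "tz": 2.1, "turn": 0, "jaw": -0.8}, {"tx": -0.4, "ty": 0.4, "tz": 2.1, "turn": 0, "jaw": -0.8}, {"tx": -0.4, "ty": 0.4, "tz": 2.1, "turn": 0, "jaw": -0.8}])

```text
time_s: 12.78
position: [0.5068, 0.2914, 0.2029]
tool_rot: [[-0.961, -0.276, -0.019], [-0.276, 0.961, -0.007], [0.02, -0.002, -1.0]]
ft_force: [-0.1, 0.9, -1.8]
grip_width: 0.0273
```

```bash
python3 lid.py
python3 - <<'E'
from h import *
im,d=get_image('scene');save('s3.png',cv2.resize(im[110:200,280:390],None,fx=6,fy=6,interpolation=cv2.INTER_CUBIC))
c=cam('scene')
tip=cv2.projectPoints(np.array([[.5223,.2952,.0873]]),cv2.Rodrigues(c[2])[0],c[3],c[0],c[1])[0].ravel();print('spot in crop',(tip-[280,110])*6)
E
```

```text
plane n [-0.1587 -0.0457  0.9863] tilt 9.50 az -163.9 rms 0.0007 37459
spot [0.5231 0.2955 0.0874] r 0.0187 417
gauge -9.53 reader z [-0.1319 -0.0363  0.9906] angle to lid n 1.64 tip [0.5219 0.2956 0.0985]
pos [0.5068 0.2914 0.2029] tool z [-0.0192 -0.0071 -0.9998] F [-0.14  0.88 -1.82] height of tip over lid 0.0111
to tip 0.030 above: tx 0.42 ty -0.05 tz -1.84
to tip 0.000 above: tx -0.14 ty -0.04 tz 1.11
to tip -0.006 above: tx -0.25 ty -0.04 tz 1.70
spot in crop [264.3449796  312.44196525]
```

View pics/s3.png

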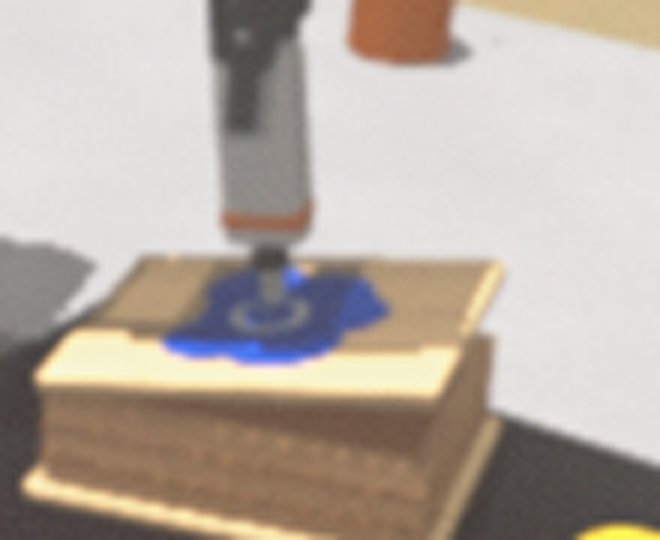

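Nose tip (crop 273,300) sits just above the ring's centre (270,312). Now pressing in small steps and watching the force (free-hanging Fz ≈ −2 N).

apply_moves(motion=[{"tx": 0, "ty": 0, "tz": 0.4, "turn": 0, "jaw": -0.8}, {"tx": -0.05, "ty": 0, "tz": 0.8, "turn": 0, "jaw": -0.8}, {"tx": -0.1, "ty": 0, "tz": 1.1, "turn": 0, "jaw": -0.8}, {"tx": -0.1, "ty": 0, "tz": 1.1, "turn": 0, "jaw": -0.8}, {"tx": -0.1, "ty": 0, "tz": 1.1, "turn": 0, "jaw": -0.8}])

```text
time_s: 13.3
position: [0.5077, 0.2917, 0.1925]
tool_rot: [[-0.961, -0.276, -0.018], [-0.276, 0.961, -0.007], [0.019, -0.001, -1.0]]
ft_force: [-0.2, -0.1, -1.4]
grip_width: 0.0277
```

apply_moves(motion=[{"tx": 0, "ty": 0, "tz": 0.1, "turn": 0, "jaw": -0.8}, {"tx": 0, "ty": 0, "tz": 0.1, "turn": 0, "jaw": -0.8}, {"tx": 0, "ty": 0, "tz": 0.1, "turn": 0, "jaw": -0.8}, {"tx": 0, "ty": 0, "tz": 0.1, "turn": 0, "jaw": -0.8}])

```text
time_s: 13.63
position: [0.5077, 0.2917, 0.1916]
tool_rot: [[-0.961, -0.276, -0.018], [-0.276, 0.961, -0.007], [0.019, -0.001, -1.0]]
ft_force: [-0.3, 0.6, -0.5]
grip_width: 0.0274
```

```bash
python3 lid.py
python3 - <<'E'
from h import *
F=[]
for i in range(8): get_image('top');F.append(telemetry.observe()['ft_force'])
print(np.mean(F,0),np.std(F,0))
E
```

```text
plane n [-0.1604 -0.0463  0.986 ] tilt 9.61 az -163.9 rms 0.0007 35832
spot [0.5236 0.2955 0.0876] r 0.0192 377
gauge -9.52 reader z [-0.133  -0.0366  0.9904] angle to lid n 1.68 tip [0.523  0.296  0.0872]
pos [0.5077 0.2917 0.1916] tool z [-0.0178 -0.0066 -0.9998] F [-0.31  0.62 -0.51] height of tip over lid -0.0003
to tip 0.030 above: tx 0.52 ty -0.06 tz -2.99
to tip 0.000 above: tx -0.04 ty -0.06 tz -0.04
to tip -0.006 above: tx -0.15 ty -0.06 tz 0.55
[-0.04893387 -0.17192341 -2.11800854] [0.56637828 0.54427975 0.35750397]
```

apply_moves(motion=[{"tx": -0.03, "ty": 0, "tz": 0.15, "turn": 0, "jaw": -0.8}, {"tx": -0.05, "ty": 0, "tz": 0.3, "turn": 0, "jaw": -0.8}, {"tx": -0.05, "ty": 0, "tz": 0.3, "turn": 0, "jaw": -0.8}, {"tx": -0.05, "ty": 0, "tz": 0.3, "turn": 0, "jaw": -0.8}])

```text
time_s: 14.42
position: [0.5082, 0.2919, 0.1887]
tool_rot: [[-0.961, -0.276, -0.018], [-0.276, 0.961, -0.007], [0.019, -0.001, -1.0]]
ft_force: [0.1, -0.7, -0.4]
grip_width: 0.0274
```

```bash
cat > f.py <<'E'
from h import *
F=[]
for i in range(8): get_image('top');F.append(telemetry.observe()['ft_force'])
s=telemetry.observe();print(np.mean(F,0).round(2),np.std(F,0).round(2),np.round(s['position'],4),s['time_s'],np.array(s['tool_rot'])[:,2].round(4))
E
python3 f.py
```

```text
[-0.11  0.27  0.52] [0.47 0.65 0.51] [0.5082 0.2919 0.1886] 14.8167 [-0.0177 -0.0066 -0.9998]
```

Contact is made: about 2.6 N, so the nose is roughly 3 mm in. Pressing 2.5 mm more.

apply_moves(motion=[{"tx": -0.03, "ty": 0, "tz": 0.15, "turn": 0, "jaw": -0.8}, {"tx": -0.05, "ty": 0, "tz": 0.27, "turn": 0, "jaw": -0.8}, {"tx": -0.05, "ty": 0, "tz": 0.27, "turn": 0, "jaw": -0.8}, {"tx": -0.05, "ty": 0, "tz": 0.27, "turn": 0, "jaw": -0.8}])

```text
time_s: 15.15
position: [0.5086, 0.292, 0.1859]
tool_rot: [[-0.961, -0.276, -0.018], [-0.276, 0.961, -0.007], [0.019, -0.001, -1.0]]
ft_force: [-2.0, 0.1, 0.7]
grip_width: 0.0272
```

```bash
python3 f.py; python3 lid.py
python3 - <<'E'
from h import *
im,d=get_image('wrist');im2,_=get_image('scene');save('s4.png',np.hstack([cv2.resize(im[130:290,220:380],(480,480),interpolation=cv2.INTER_CUBIC)[:, :390],cv2.resize(im2[110:190,290:358],(408,480),interpolation=cv2.INTER_CUBIC)]))
E
```

```text
[-0.51 -0.21  1.23] [0.39 0.48 0.55] [0.5086 0.292  0.1859] 15.55 [-0.0177 -0.0066 -0.9998]
plane n [-0.161  -0.0465  0.9859] tilt 9.65 az -163.9 rms 0.0007 29564
spot [0.5236 0.2955 0.0876] r 0.0193 366
gauge -9.57 reader z [-0.134  -0.037   0.9903] angle to lid n 1.66 tip [0.524  0.2963 0.0816]
pos [0.5086 0.292  0.1859] tool z [-0.0177 -0.0066 -0.9998] F [-0.89 -0.6   1.09] height of tip over lid -0.0061
to tip 0.030 above: tx 0.64 ty -0.07 tz -3.55
to tip 0.000 above: tx 0.08 ty -0.06 tz -0.61
to tip -0.006 above: tx -0.03 ty -0.06 tz -0.02
```

View pics/s4.png

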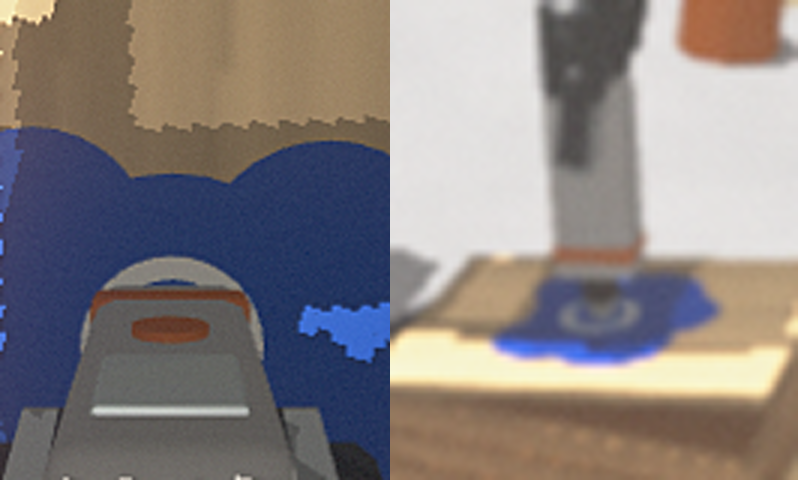

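The reader is pressed about 6 mm at about 3.4 N, its nose at the ring's centre (crop 602,315, ring about (600,317)). The axis is 1.7° off the lid normal and nothing else was touched. Handing in.

```bash
python3 -c "
from h import *
print(close_job())"
```

```text
the job is handed in; nothing more can be done
None
```

I calibrated the white reader over the tile, then pressed it onto the ring on the lid. The job was handed in with the reader still gripped and pressed there. No verdict is reported.

- **Picking it out:** I took the smaller white reader from the dock. The taller white one and the purple one were left alone.
- **Calibration:** The reader was held upright and still for about 1.5 s with its nose about 3.4 cm above the middle of the tile. It never touched the tile.
- **Tilting it:** The moves cannot tilt the tool, so I levered the nose against the rim of the dock hole. That turned the reader about 9.5° in the grip, to match the lid's 9.5–9.6° slope.
- **Last checks on the lid:**

| Check | Measured | Allowed |
|---|---|---|
| Nose tip to ring centre | about 1.5 mm | 8 mm |
| Axis off square to the lid | about 1.7° | 7° |
| Pressing force | about 3.4 N | 1.5–8 N |
| Nose pushed in | about 6 mm | 2.5–10.5 mm |

- **Disagreement:** The late wrist-camera ring fits, with the ring partly hidden by the reader, drifted about 1 mm and gave too large a radius. I relied on the earlier unobstructed fits, which agree with the top camera.
- **Lid:** The last fits put the spot within about 1.5 mm of where it started, which is within that drift.
- **Bottle, jar and brush:** The arm stayed clear of them, but I did not re-measure their positions at the end.

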